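# Reset the gift-finishing station

## Task

The gift-finishing corner is in a mess after a rush: put each of the four supplies back in the wooden holder made for it - the ribbon spool flat in the round dish with the brass rail, the banded pack of cards flat in the rectangular tray, lengthways, the seal stamp standing upright in the small round cup, and the marker pen lying across both V cradles of the pen rest. Leave the timer, the roll of seals and everything else where it stands.

Things in the scene. Friction and masses are not known exactly. Their poses are not given: they have to be found in the camera images.
- ribbon_spool: Ribbon spool with a gold ribbon between two pale flanges, standing flat, its top plain cream: 62 mm across, 24 mm high (flanges 2 mm thick, the ribbon between them 55 mm across), 60 g. Origin: centre of the underside; z up.
- card_pack: Banded pack of blank white cards with a brown paper band, lying flat: 38 mm (own x) by 58 mm (own y), 21 mm high, 90 g. Origin: centre of the underside; z up.
- seal_stamp: Seal stamp with a short brass foot and a turned red handle, standing upright: 66 mm high, foot 25 mm across and 14 mm high, handle at most 24 mm across at about 45 to 60 mm height, with a narrow waist above the foot; 90 g. Origin: centre of the underside; z up.
- marker_mid (a point): Middle of the marker pen, a black round pen with a red cap: 133 mm long along the point's y axis, 12 to 14 mm thick, 18 g, lying on the worktop; it can roll. The point is on the pen's axis, 6 mm above the worktop.
- ribbon_dish: Round wooden dish for the ribbon spool, fixed to the worktop: foot 98 mm across, its floor 5 mm above the worktop; round it a brass wire rail, top edge 12 mm above the worktop, clear width inside the rail 84 mm, with a 26 mm gap in it on the dish's -x side. Origin: centre of the underside; z up.
- card_tray: Rectangular wooden tray for the card pack, fixed: 66 mm (own x) by 86 mm (own y) outside, floor 5 mm above the worktop; corner walls 5 mm thick up to 15 mm above the worktop, openings between them 42 mm wide in the long and 34 mm in the short sides. Pocket 56 mm (x) by 76 mm (y): the pack fits only with its long side along the tray's y. Origin: centre of the underside; z up.
- stamp_stand: Turned wooden cup for the seal stamp, fixed to the worktop: 70 mm across at the foot, 54 mm at the rim, rim 25 mm above the worktop; round well 42 mm wide, its floor 5 mm above the worktop. Origin: centre of the underside; z up.
- pen_rest: Wooden pen rest, fixed: foot 46 mm (own x) by 98 mm (own y), 6 mm high; on it two V cradles, 9 mm thick, at y = -34 and +34 mm, 59 mm clear between. The V is 32 mm wide at its top (32 mm above the worktop), 8 mm at its bottom (12 mm above it). The pen lies along own y across both cradles, its axis about 18 mm above the worktop, its middle near the rest's. Origin: centre of the underside.
- timer: Bystander: white square minute timer with a black dial, 56 x 56 mm, 27 mm high, loose (80 g). Not to be moved. Origin: centre of the underside. (Near the middle of the worktop, at about x = 0.57, y = 0.11 m, also stands a fixed, open box of pralines, its raised lid reaching 0.15 m high: carry things past or over it, fingertips above 0.2 m.)
- sticker_roll: Bystander: plain white roll of paper seals, 61 mm across, 21 mm high, loose (50 g); much the size of the ribbon spool, but all white, without flanges, a small brown rosette printed on its top. Not to be moved. Origin: centre of the underside.

How it is judged:
At the end, for the whole second after the job is handed in: Spool flat on the dish's floor (within 13 mm of its centre), cards flat and lengthways on the tray's floor (14 mm), stamp upright on the cup's floor (11 mm), pen down in both cradles (10 mm sideways, 22 mm lengthways), all released and still; timer and roll not moved over 25 mm (horizontal distance between ribbon_spool and ribbon_dish below 0.013 m and z of ribbon_spool in the frame of ribbon_dish between 0.002 and 0.009 m and angle between each of ribbon_spool, card_pack's own z axis and vertical below 0.1 rad and linear speed of each of ribbon_spool, card_pack, seal_stamp below 0.02 m/s and angular speed of each of ribbon_spool, card_pack, seal_stamp below 0.3 rad/s and horizontal distance between card_pack and card_tray below 0.014 m and z of card_pack in the frame of card_tray between 0.002 and 0.009 m and angle between the y axis of card_pack and the y axis of card_tray, either way round below 0.4 rad and horizontal distance between seal_stamp and stamp_stand below 0.011 m and z of seal_stamp in the frame of stamp_stand between 0.002 and 0.009 m and angle between seal_stamp's own z axis and vertical below 0.15 rad and x of marker_mid in the frame of pen_rest between -0.01 and 0.01 m and y of marker_mid in the frame of pen_rest between -0.022 and 0.022 m and z of marker_mid in the frame of pen_rest between 0.013 and 0.027 m and angle between the y axis of marker_mid and the y axis of pen_rest, either way round below 0.2 rad); the robot touches nothing.
It fails at once if the timer is pushed away (more than 25 mm) (distance of timer from where it was at the start of the episode above 0.025 m).
It fails at once if the roll of seals is pushed away (more than 25 mm) (distance of sticker_roll from where it was at the start of the episode above 0.025 m).
It also fails if it takes over 120 s, if anything falls off the work surface, if the arm or the gripper's body presses on something with over 40 N, if the wrist force passes 120 N, or if a joint passes its speed limit or range.

## Robot

A 7-joint arm with a two-finger parallel gripper is mounted at the origin on a cart in front of the work surface, level with it; the furniture and walls round the work are solid. World frame = base frame: x ahead of the robot, y to its left, z up, the work surface at z = 0. Lengths are in m, angles in rad, forces in N, time in s.
With the tool pointing down it reaches from about 0.425 to 0.875 m from the base axis. Payload 4.7 kg.
Tool frame: the origin (TCP) lies at the very end of the fingers, on their centre line; the grasp point (between the pads) lies behind it (ctrl.tcp_to_grasp is the z of the grasp point in the tool frame, in m); z points along the fingers, y is the line along which they close (so a half turn about z gives the same grasp; the last joint's range is limited). The gripper opens to 87 mm and grips with 3 to 60 N. Pads are 19 mm wide; open, the fingers measure 117 mm over their backs; the gripper's body (75 mm by 190 mm) begins 51 mm behind the grasp point.
Start: joints at [-1.103, 0.321, -0.07, 1.45, 0.023, 1.371, -0.057], TCP at [0.285, 0.584, 0.223] pointing down, gripper open.
Joint ranges: [-2.86, 2.86], [-0.3, 2.09], [-1.38, 1.24], [0.06, 2.45], [-1.56, 4.7], [0.09, 2.05], [-2.69, 2.69]. Speed limits (rad/s): [2.57, 2.57, 3.14, 3.14, 3.14, 3.14, 3.14].

## Interface

Orientations are given as a rotation vector (axis times angle).
In Python, from bench import ctrl gives the robot as it stands.
- The arm moves only by the tool step_arm, never from a script. Its argument "targets" is a list of rows, each a list of 7 numbers: the shift along the world's x, y, z in cm, then the turn, a rotation vector about the world's x, y, z in degrees, then the opening, from 0 (shut) to 1 (fully open). A call has exactly 5 rows; each row shifts and turns the commanded pose from where the row before left it; what a row does not reach is not made up. A row lasts 1/12 s, in which the tool goes at most 41.7 mm and 7.16 degrees, less where a joint would pass 70% of its speed; a pose out of reach is approached as far as the arm can. A call with a gripper value outside its range is refused whole. The fingers move at their own pace and stop on an object; "force" is the grip in N (left out, the last holds). Time passes only in rows, so rows that do not move let the fingers close, or fill a call up. It gives the time, the measured TCP pose, the force, the opening and the grip force at its end, in the units of the state.
- ctrl.get_state(): the state, without advancing time (a new reading comes with each control period).
- ctrl.get_image(name): name is "scene" or "top"; returns (picture, depth): 480x640x3 uint8, red, green, blue; 480x640 float32, m along the optical axis (not along the pixel's ray), 0 where there is no reading.
- ctrl.camera_params(name): a dict with "intrinsics" (3x3 intrinsics, pixels), "rvec" (rotation vector, rad) and "tvec" (3), from world to camera coordinates, as OpenCV has them. Camera axes: x right, y down, z forward; pixel columns grow to the right and rows downward; lengths in m; the calibration is good to about 2 mm. A picture is of the moment at which its call begins. camera_params takes no time and is no camera call.
- ctrl.close_job(): hands the job in; it is judged then, once.
The state is a dict: "time": time; "joint_positions": joint angles; "qd": joint speeds; "joint_torque": joint torques, N m; "position": TCP position; "tool_rot": TCP orientation; "ft_force": force on the tool from outside, world axes, zero at the start; "torque": the same for the moment, N m; "grip_width": opening from 0.0 (shut) to 1.0 (fully open); "grip_force": force on a finger pad.
Only numpy, scipy, OpenCV 4.12 (cv2) and the standard library are available. Lean on these libraries where they do the work, as an engineer would, in place of code of your own. Each camera call takes 0.05 s, during which the arm holds its last target. There are 200 camera calls.

## Working session

There is one attempt and no reset: what is moved stays moved. The work goes in short steps, Python scripts to look and compute and a tool call to move; the robot and the scene stay as the last step left them, time stands still between calls to the robot, and variables do not carry over. Pictures are saved under pics/ and viewed, at most 14 in all, crops included, and the job is handed in when it is done.

Besides the shell and the picture viewer there is one more tool, called after "Emit:" as name(argument=value, ...) on one line, values as JSON. step_arm: Moves the arm, as the interface text tells. Its arguments: {"type":"object","properties":{"targets":{"type":"array"},"force":{"type":"number"}},"required":["targets"]}

```bash
ls; mkdir -p pics; python3 - <<'E'
from bench import ctrl
import cv2, numpy as np
print(ctrl.get_state(), ctrl.tcp_to_grasp)
for n in("scene","top"):
    im,d=ctrl.get_image(n); cv2.imwrite(f"pics/{n}0.png",im[:,:,::-1]); np.savez(f"{n}0.npz",im=im,d=d)
    print(n,ctrl.camera_params(n),(d>0).mean())
E
```

```text
pics
{'time': 0.0, 'joint_positions': array([-1.10288477,  0.32182799, -0.07006586,  1.4516397 ,  0.02259513,
        1.37076067, -0.05688081]), 'qd': array([-0.00144293, -0.00076552, -0.00024857,  0.00057195, -0.00115286,
       -0.00105083,  0.00044709]), 'joint_torque': array([-7.40113373e-04, -4.91274011e+01, -4.04037209e-01, -3.12535286e+01,
       -6.39936095e-02,  4.35368554e-02,  1.77283159e-04]), 'position': array([0.28477931, 0.5837112 , 0.22147582]), 'tool_rot': array([-7.06625478e-01, -3.06076013e+00,  2.85986976e-03]), 'ft_force': array([0.36489475, 0.59281756, 0.03531512]), 'torque': array([ 0.02866904,  0.00388023, -0.00992943]), 'grip_force': 0.0, 'grip_width': 1.0004922525963205} -0.0187
scene {'intrinsics': array([[576.80674057,   0.        , 326.78577602],
       [  0.        , 576.80674057, 242.94539674],
       [  0.        ,   0.        ,   1.        ]]), 'rvec': array([ 1.82173448, -1.08291915,  0.66966209]), 'tvec': array([-0.29413779,  0.2564186 ,  0.72579252])} 0.9961360677083333
top {'intrinsics': array([[576.78198553,   0.        , 323.73690595],
       [  0.        , 576.78198553, 240.44913367],
       [  0.        ,   0.        ,   1.        ]]), 'rvec': array([ 2.16350477, -2.15384252,  0.12977537]), 'tvec': array([-0.00836087,  0.53832901,  1.17801352])} 0.9959407552083334
```

View pics/top0.png

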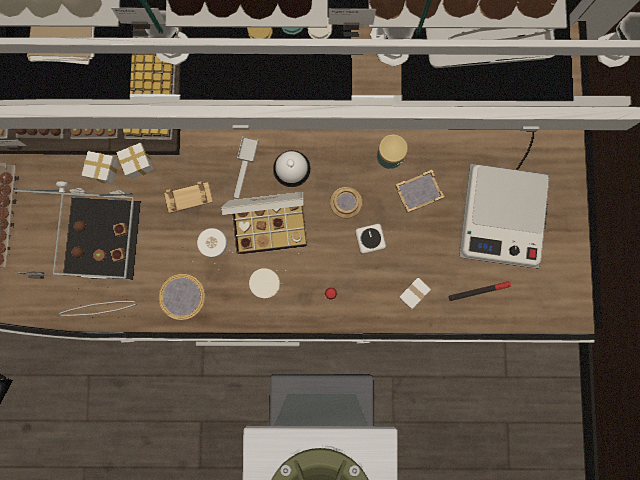

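View pics/scene0.png

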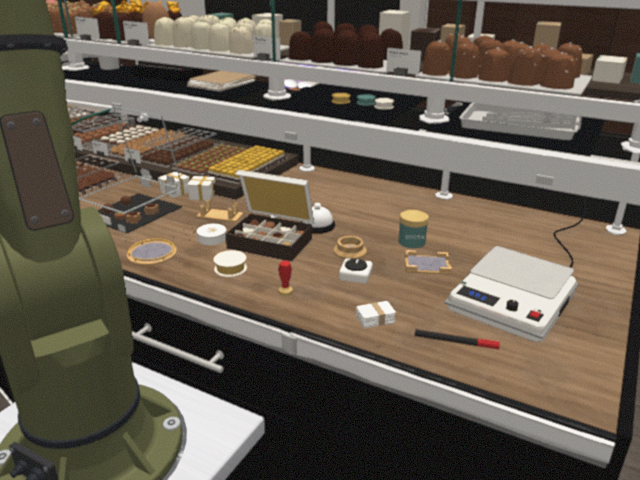

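The top view shows: spool (264,283), stamp (331,293), cards (415,293), pen (480,291, red cap to the right), dish (182,297), cup (346,201), tray (420,191), pen rest (188,196), timer (371,238), white roll (212,242). The scene view has the matching items: spool (230,263), stamp (286,276), cards (376,314), pen (457,340), dish (152,251), cup (350,245), tray (428,261), rest (219,214).

```bash
cat > vis.py <<'E'
import cv2, numpy as np
from bench import ctrl
def cam(n):
    p=ctrl.camera_params(n); R=cv2.Rodrigues(p["rvec"])[0]; return p["intrinsics"],R,np.asarray(p["tvec"]).ravel()
C={n:cam(n) for n in("scene","top")}
def ray(n,u,v):
    K,R,t=C[n]; return -R.T@t, R.T@np.linalg.solve(K,[u,v,1.])
def plane(n,uv,z):
    o,d=ray(n,*uv); return o+d*(z-o[2])/d[2]
def tri(a,b):  # two-ray midpoint, gap ; a in top, b in scene
    o1,d1=ray("top",*a); o2,d2=ray("scene",*b)
    s=np.linalg.lstsq(np.c_[d1,-d2],o2-o1,rcond=None)[0]
    p,q=o1+d1*s[0],o2+d2*s[1]; return (p+q)/2,np.linalg.norm(p-q)
def cloud(n,d):
    K,R,t=C[n]; v,u=np.mgrid[:480,:640]
    c=np.stack([(u-K[0,2])/K[0,0]*d,(v-K[1,2])/K[1,1]*d,d],-1); return (c-t)@R
def proj(n,p):
    K,R,t=C[n]; q=K@(R@np.asarray(p)+t); return q[:2]/q[2]
E
python3 - <<'E'
from vis import *
np.set_printoptions(precision=4,suppress=True)
P={"spool":((264,283),(230,258)),"stamp":((331,293),(286,266)),"cards":((415,293),(376,310)),"pen":((480,291),(457,340)),"dish":((182,297),(152,251)),"cup":((346,201),(350,246)),"tray":((420,191),(428,261)),"rest":((188,196),(219,214)),"timer":((371,238),(356,265)),"roll":((212,242),(212,233))}
cl={n:cloud(n,np.load(n+"0.npz")["d"]) for n in("top","scene")}
for k,(a,b) in P.items():
    p,g=tri(a,b); print(k,p,round(g,4),"depth",cl["top"][a[1],a[0]],cl["scene"][b[1],b[0]],"plane0",plane("top",a,0)[:2])
print(proj("top",[.285,.584,.22]))
# crops upscaled
im=np.load("top0.npz")["im"][:,:,::-1]
c=cv2.resize(im[170:330,150:300],None,fx=2.6,fy=2.6,interpolation=2); e=cv2.resize(im[170:330,320:520],None,fx=2,fy=2.6,interpolation=2)
cv2.imwrite("pics/crop.png",np.hstack([c,e]))
print(np.hstack([c,e]).shape)
E
```

```text
spool [0.4488 0.1194 0.0225] 0.001 depth [0.449  0.1186 0.0257] [0.4461 0.1178 0.0242] plane0 [0.4502 0.1213]
stamp [ 0.4279 -0.0212  0.0542] 0.0 depth [ 0.4275 -0.0211  0.0683] [ 0.4181 -0.0275  0.0608] plane0 [ 0.4295 -0.0219]
cards [ 0.4296 -0.1979  0.0172] 0.001 depth [ 0.4296 -0.1975  0.0222] [ 0.4257 -0.1989  0.0198] plane0 [ 0.4303 -0.201 ]
pen [ 0.4348 -0.3383  0.0025] 0.0015 depth [ 0.4349 -0.3375  0.0082] [ 0.4287 -0.3389  0.0066] plane0 [ 0.4352 -0.3397]
dish [0.4192 0.2944 0.0058] 0.0009 depth [0.4195 0.2942 0.0055] [0.4192 0.295  0.0057] plane0 [0.4196 0.2955]
cup [ 0.6263 -0.0528  0.0116] 0.0015 depth [ 0.6278 -0.0537  0.006 ] [ 0.6063 -0.0615  0.0229] plane0 [ 0.6289 -0.0539]
tray [ 0.6498 -0.2132  0.0084] 0.001 depth [ 0.6499 -0.2136  0.0088] [ 0.6552 -0.2111  0.0051] plane0 [ 0.6518 -0.2151]
rest [0.6368 0.2908 0.0027] 0.0038 depth [0.6358 0.2867 0.0133] [0.6265 0.2848 0.0081] plane0 [0.6385 0.2899]
timer [ 0.545  -0.1053  0.0215] 0.0017 depth [ 0.5443 -0.1054  0.0302] [ 0.5356 -0.1087  0.027 ] plane0 [ 0.5481 -0.1078]
roll [0.5363 0.2331 0.0108] 0.001 depth [0.5358 0.2314 0.0179] [0.5201 0.2199 0.0211] plane0 [0.5379 0.2349]
[-19.0985 371.6873]
(416, 790, 3)
```

View pics/crop.png

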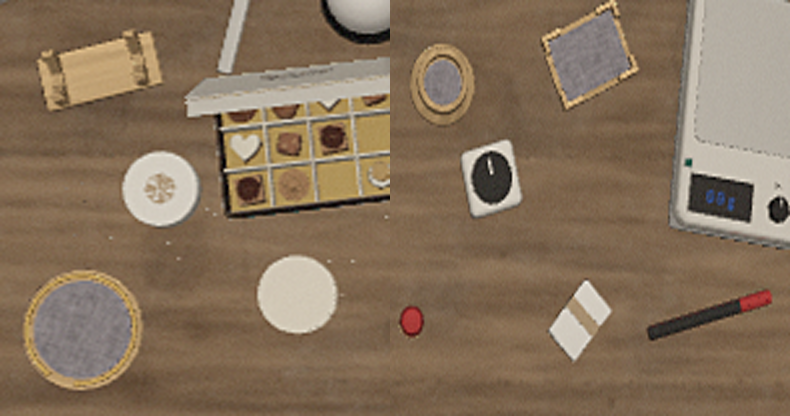

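The crop shows the cards' long side tilted about 30° and the tray and rest yawed too. Next I measure everything with masks in the top view and check against the scene view.

```bash
cat > meas.py <<'E'
from vis import *
np.set_printoptions(precision=4,suppress=True)
def blob(mask,seed,r):
    m=mask.astype(np.uint8); k=np.zeros_like(m); cv2.circle(k,seed,r,1,-1); m&=k
    m=cv2.morphologyEx(m,cv2.MORPH_CLOSE,np.ones((3,3)))
    return max(cv2.findContours(m,cv2.RETR_EXTERNAL,cv2.CHAIN_APPROX_NONE)[0],key=cv2.contourArea)
def world(n,c,z): return np.array([plane(n,p,z)[:2] for p in c[:,0,:]]).astype(np.float32)
def circ(w): 
    (x,y),r=cv2.minEnclosingCircle(w); (a,b),ax,_=cv2.fitEllipse(w); return "encl",np.array([x,y,2*r]),"ell",np.array([a,b,*ax])
def rect(w):
    (x,y),_,_=cv2.minAreaRect(w); b=cv2.boxPoints(cv2.minAreaRect(w)); e=[b[1]-b[0],b[2]-b[1]]; e.sort(key=np.linalg.norm)
    l=e[1]; return np.array([x,y,np.linalg.norm(e[0]),np.linalg.norm(l)]),"long dir deg",round(np.degrees(np.arctan2(l[1],l[0]))%180,1)
E
python3 - <<'E'
from meas import *
T=np.load("top0.npz"); S=np.load("scene0.npz"); im=T["im"]; hsv=cv2.cvtColor(im,cv2.COLOR_RGB2HSV).astype(int); H,s,V=[hsv[...,i] for i in range(3)]
for n,p in dict(spool=(264,283),roll=(212,249),tray=(420,191),dish=(182,297),cup=(346,201),wood=(300,315),rest=(188,196),railL=(160,297),cupring=(335,201),traywall=(399,186),timer=(362,230)).items(): print(n,hsv[p[1],p[0]],end=" ")
print()
white=(s<60)&(V>150); grey=(s<60)&(V<175)&(V>70)
print("spool",circ(world("top",blob(white|((s<80)&(V>170)),(264,283),24),.024)))
print("roll",circ(world("top",blob(white,(212,242),24),.021)))
print("timer",rect(world("top",blob(white,(371,238),22),.027)))
print("cards",rect(world("top",blob(((s<110)&(V>150)),(415,293),24),.021)))
red=((H<8)|(H>170))&(s>140)&(V>90)
c=blob(red,(331,293),14); print("stamp",circ(world("top",c,.055)))
pen=red|(V<70); c=blob(pen,(480,291),40); print("pen",rect(world("top",c,.006)))
print("dish",circ(world("top",blob(grey,(182,297),26),.005)))
print("cup",circ(world("top",blob(grey,(346,201),14),.005)))
print("tray",rect(world("top",blob(grey,(420,191),30),.005)))
for n,sd,r,z in(("dishW",(182,297),30,.006),("cupW",(346,201),20,.02),("trayW",(420,191),36,.012),("restW",(188,196),34,.006)):
    m=(H>12)&(H<28)&(s>90)&(V>165)
    w=world("top",blob(m,sd,r),z); print(n,circ(w) if n<"r" and "tray" not in n else rect(w))
# depth check
for n,D in(("top",T),("scene",S)):
    P=cloud(n,D["d"])
    for k,xy,r in(("rest",(.637,.289),.075),("tray",(.65,-.2135),.06),("cup",(.626,-.053),.045),("dish",(.419,.2943),.055),("stamp",(.4279,-.0212),.025)):
        q=P[(np.hypot(P[...,0]-xy[0],P[...,1]-xy[1])<r)&(P[...,2]>.003)&(P[...,2]<.08)]
        print(n,k,len(q),q.mean(0),"zpc",np.percentile(q[:,2],[5,50,95]))
E
```

```text
spool [ 20  32 209] roll [ 20  21 214] tray [  0  16 131] dish [  0  18 139] cup [  6  20 129] wood [ 14  92 127] rest [ 18 103 198] railL [ 21 134 188] cupring [ 18 113 179] traywall [ 16  41 167] timer [ 23  24 221] 
spool ('encl', array([0.4524, 0.1182, 0.0684]), 'ell', array([0.4498, 0.1187, 0.0615, 0.0629]))
roll ('encl', array([0.5354, 0.2327, 0.0619]), 'ell', array([0.5353, 0.2327, 0.0596, 0.0601]))
timer (array([ 0.5449, -0.104 ,  0.0535,  0.0545]), 'long dir deg', np.float32(104.3))
cards (array([ 0.4302, -0.1972,  0.0367,  0.0568]), 'long dir deg', np.float32(134.7))
stamp ('encl', array([ 0.4275, -0.0205,  0.0238]), 'ell', array([ 0.4285, -0.0204,  0.0199,  0.0211]))
pen (array([ 0.4356, -0.3369,  0.0115,  0.1348]), 'long dir deg', np.float32(103.7))
dish ('encl', array([0.4212, 0.2961, 0.0802]), 'ell', array([0.421 , 0.2961, 0.0775, 0.0778]))
cup ('encl', array([ 0.6267, -0.0535,  0.0403]), 'ell', array([ 0.6275, -0.0537,  0.0356,  0.0391]))
tray (array([ 0.6509, -0.2121,  0.0553,  0.0748]), 'long dir deg', np.float32(112.7))
dishW ('encl', array([0.421 , 0.2954, 0.0971])
[... 281 characters left out ...]
7]), 'long dir deg', np.float32(104.6))
top rest 1247 [0.6367 0.2885 0.0085] zpc [0.0032 0.0062 0.0274]
top tray 1169 [ 0.65   -0.2117  0.0071] zpc [0.0033 0.0061 0.0155]
top cup 809 [ 0.6238 -0.0525  0.0119] zpc [0.0036 0.0085 0.0267]
top dish 1543 [0.4202 0.2954 0.007 ] zpc [0.0034 0.0064 0.0129]
top stamp 160 [ 0.4275 -0.0209  0.0439] zpc [0.0035 0.0582 0.0664]
scene rest 527 [0.6292 0.2863 0.012 ] zpc [0.004  0.0076 0.0294]
scene tray 822 [ 0.6467 -0.2115  0.0071] zpc [0.0037 0.0058 0.0147]
scene cup 598 [ 0.6164 -0.0554  0.0145] zpc [0.0044 0.0137 0.0251]
scene dish 953 [0.4168 0.2952 0.0068] zpc [0.0042 0.0061 0.0122]
scene stamp 380 [ 0.4199 -0.0227  0.0366] zpc [0.0065 0.0405 0.0633]
```

Emit:
step_arm(targets=[[1.1,-3.1,0,0,0,1.75,1],[1.1,-3.1,0,0,0,1.75,1],[1.1,-3.1,0,0,0,1.75,1],[1.1,-3.1,0,0,0,1.75,1],[1.1,-3.1,0,0,0,1.75,1]], force=20)

```text
time: 0.52
position: [0.3401, 0.4274, 0.222]
tool_rot: [-0.469, -3.106, 0.001]
ft_force: [0.4, 0.2, 1.1]
grip_width: 1.0
grip_force: 0.0
```

Emit:
step_arm(targets=[[1.1,-3.1,0,0,0,1.75,1],[1.1,-3.1,0,0,0,1.75,1],[1.1,-3.1,0,0,0,1.75,1],[1.1,-3.1,0,0,0,1.75,1],[1.1,-3.1,0,0,0,1.75,1]])

```text
time: 0.93
position: [0.395, 0.2724, 0.2223]
tool_rot: [-0.23, -3.133, 0.0]
ft_force: [0.2, -0.2, 0.2]
grip_width: 1.003
grip_force: 0.0
```

Emit:
step_arm(targets=[[1.1,-3.1,0,0,0,1.75,1],[1.1,-3.1,0,0,0,1.75,1],[1.1,-3.1,0,0,0,1.75,1],[1.1,-3.1,0,0,0,1.75,1],[1.1,-3.1,0,0,0,1.75,1]])

```text
time: 1.35
position: [0.45, 0.1175, 0.2224]
tool_rot: [0.009, -3.141, -0.0]
ft_force: [0.3, 1.0, 0.4]
grip_width: 0.995
grip_force: 0.0
```

Emit:
step_arm(targets=[[0,0,-3,0,0,0,1],[0,0,-3,0,0,0,1],[0,0,-3,0,0,0,1],[0,0,0,0,0,0,1],[0,0,0,0,0,0,1]])

```text
time: 1.77
position: [0.4487, 0.1187, 0.1316]
tool_rot: [0.007, -3.138, 0.003]
ft_force: [0.5, -0.2, 1.2]
grip_width: 1.0
grip_force: 0.0
```

Emit:
step_arm(targets=[[0.1,0,-4,0,0,0,1],[0,0,-4,0,0,0,1],[0,0,-2.6,0,0,0,1],[0,0,-1.5,0,0,0,1],[0,0,0,0,0,0,1]])

```text
time: 2.18
position: [0.4499, 0.1192, 0.0104]
tool_rot: [0.008, -3.138, 0.002]
ft_force: [0.1, 0.3, 0.5]
grip_width: 0.999
grip_force: 0.0
```

Emit:
step_arm(targets=[[0,0,0,0,0,0,0.6],[0,0,0,0,0,0,0.6],[0,0,0,0,0,0,0.6],[0,0,0,0,0,0,0.5],[0,0,0,0,0,0,0.5]], force=15)

```text
time: 2.6
position: [0.4519, 0.1196, 0.0128]
tool_rot: [-0.007, 3.139, 0.002]
ft_force: [-0.1, 0.4, 0.7]
grip_width: 0.706
grip_force: 2.7
```

Emit:
step_arm(targets=[[0,0,0,0,0,0,0.5],[0,0,0,0,0,0,0.5],[0,0,0.5,0,0,0,0.5],[0,0,2,0,0,0,0.5],[0,0,2,0,0,0,0.5]])

```text
time: 3.02
position: [0.4496, 0.1186, 0.0563]
tool_rot: [0.007, -3.139, 0.002]
ft_force: [-0.4, 0.5, -0.4]
grip_width: 0.693
grip_force: 15.0
```

Emit:
step_arm(targets=[[-0.4,2.5,3,0,0,0,0.5],[-0.5,3.5,0,0,0,0,0.5],[-0.7,3.8,0,0,0,0,0.5],[-0.7,3.8,0,0,0,0,0.5],[-0.6,2.7,0,0,0,0,0.5]])

```text
time: 3.43
position: [0.4207, 0.2857, 0.087]
tool_rot: [-0.01, 3.141, 0.003]
ft_force: [0.7, 0.3, -0.2]
grip_width: 0.692
grip_force: 15.0
```

Emit:
step_arm(targets=[[0,1.4,0,0,0,0,0.5],[0,0,-2,0,0,0,0.5],[0,0,-1,0,0,0,0.5],[0,0,0,0,0,0,0.5],[0,0,0,0,0,0,0.5]])

```text
time: 3.85
position: [0.4218, 0.2942, 0.0557]
tool_rot: [0.004, -3.14, 0.004]
ft_force: [0.1, -0.4, 0.4]
grip_width: 0.698
grip_force: 15.0
```

```bash
python3 - <<'E'
from meas import *
print(ctrl.get_state()["position"])
a,_=ctrl.get_image("top"); b,_=ctrl.get_image("scene")
u,v=map(int,proj("top",[.42,.295,.08])); s,t=map(int,proj("scene",[.42,.295,.05]))
f=lambda i,u,v:cv2.resize(i[v-50:v+50,max(u-60,0):max(u-60,0)+120,::-1],(400,333),interpolation=2)
cv2.imwrite("pics/dish1.png",np.hstack([f(a,u,v),f(b,s,t)]))
E
```

```text
[0.4218 0.2942 0.0557]
```

View pics/dish1.png

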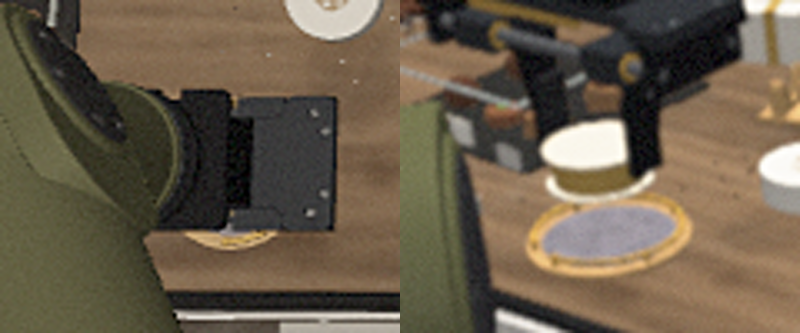

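The spool hangs level between the fingers (scene half, about (600,160)), just above the dish (600,235). I lower it and release.

Emit:
step_arm(targets=[[0,0.1,-2,0,0,0,0.5],[0,0,-1.2,0,0,0,0.5],[0,0,-0.7,0,0,0,0.5],[0,0,0,0,0,0,0.5],[0,0,0,0,0,0,0.5]])

```text
time: 4.37
position: [0.422, 0.2969, 0.0175]
tool_rot: [0.006, -3.141, 0.001]
ft_force: [-0.3, 0.4, -1.1]
grip_width: 0.694
grip_force: 15.0
```

Emit:
step_arm(targets=[[0,0,0,0,0,0,0.8],[0,0,0,0,0,0,1],[0,0,0,0,0,0,1],[0,0,0,0,0,0,1],[0,0,0,0,0,0,1]])

```text
time: 4.78
position: [0.4221, 0.2974, 0.0179]
tool_rot: [-0.007, 3.141, 0.001]
ft_force: [-0.5, 0.6, -0.3]
grip_width: 0.96
grip_force: 0.0
```

Emit:
step_arm(targets=[[0,0,2,0,0,0,1],[0,0,3,0,0,0,1],[0,-2,4,0,0,0,1],[0,-3,2.5,0,0,0,1],[0,-3,0,0,0,0,1]])

```text
time: 5.2
position: [0.4252, 0.2204, 0.1357]
tool_rot: [-0.01, 3.133, 0.009]
ft_force: [1.4, 0.3, 0.2]
grip_width: 0.997
grip_force: 0.0
```

Emit:
step_arm(targets=[[0,-2.4,0,0,0,-4.5,1],[0,-2.4,0,0,0,-4.5,1],[0,-2.4,0,0,0,-4.5,1],[0,-2.4,0,0,0,-4.5,1],[0.3,-2.4,0,0,0,-4.5,1]])

```text
time: 5.62
position: [0.4245, 0.0975, 0.13]
tool_rot: [-0.612, -3.081, -0.001]
ft_force: [0.8, -0.2, -0.2]
grip_width: 1.0
grip_force: 0.0
```

Emit:
step_arm(targets=[[0,-2.4,0,0,0,-4.5,1],[0,-2.4,0,0,0,-4.5,1],[0,-2.4,0,0,0,-4.5,1],[0,-2.4,0,0,0,-4.5,1],[0,-2.4,0,0,0,-4.5,1]])

```text
time: 6.03
position: [0.4248, -0.0225, 0.1301]
tool_rot: [1.201, 2.902, 0.001]
ft_force: [-0.6, -0.7, 0.5]
grip_width: 1.002
grip_force: 0.0
```

Emit:
step_arm(targets=[[0,0,0,0,0,0,1],[0,0,0,0,0,0,1],[0,0,0,0,0,0,1],[0,0,0,0,0,0,1],[0,0,0,0,0,0,1]])

```text
time: 6.45
position: [0.425, -0.0204, 0.1298]
tool_rot: [1.192, 2.906, 0.0]
ft_force: [-0.2, -0.5, 0.4]
grip_width: 1.0
grip_force: 0.0
```

```bash
python3 - <<'E'
from meas import *
s=ctrl.get_state();print(s["position"],s["tool_rot"],s["joint_positions"])
S,_=ctrl.get_image("scene")
im=np.load("top0.npz")["im"]
for n,i,sd,r in(("top",im,(331,293),14),("scene",S,(286,270),22)):
    h=cv2.cvtColor(i,cv2.COLOR_RGB2HSV).astype(int)
    c=blob(((h[...,0]<8)|(h[...,0]>170))&(h[...,1]>140)&(h[...,2]>70),sd,r); x=c[:,0,:]
    print(n,x.min(0),x.max(0),cv2.minEnclosingCircle(c), x[x[:,1]<x[:,1].min()+8].mean(0))
cv2.imwrite("pics/stamp1.png",cv2.resize(S[200:320,210:370,::-1],None,fx=4,fy=4,interpolation=2))
for z in(.05,.055,.06): print(z,proj("scene",[.428,-.0205,z]),proj("top",[.428,-.0205,z]))
E
```

```text
[ 0.425  -0.0204  0.1298] [1.1924 2.9065 0.0001] [-0.4892 -0.1158  0.4513  2.1082  0.0555  1.1381  0.7284]
top [325 288] [336 299] ((330.6139221191406, 293.1961975097656), 5.8167243003845215) [330.6 290.8]
scene [279 260] [291 287] ((284.5, 273.46295166015625), 13.546357154846191) [284.7143 262.8571]
0.05 [285.7484 267.909 ] [330.6009 293.0051]
0.055 [285.6828 265.474 ] [330.6287 292.9311]
0.06 [285.617  263.0281] [330.6566 292.8566]
```

View pics/stamp1.png

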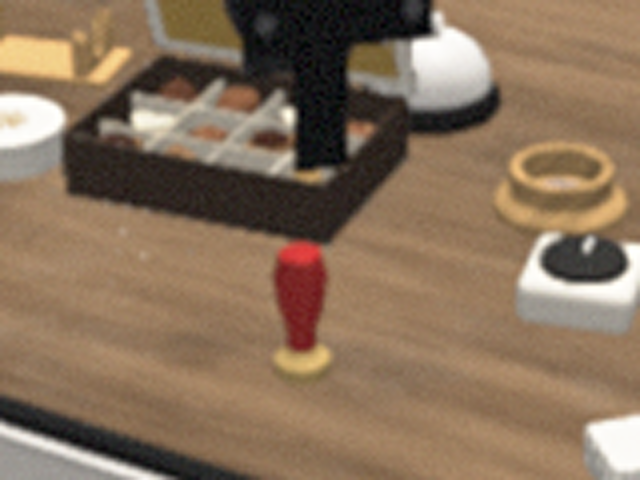

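The stamp stands upright at about (300,310) in the crop with the open gripper above it; both views agree with (0.428, -0.020). I descend and grip.

Emit:
step_arm(targets=[[0.3,0,-3,0,0,0,1],[0,0,-4,0,0,0,1],[0,0,-2,0,0,0,1],[0,0,-0.9,0,0,0,1],[0,0,0,0,0,0,1]])

```text
time: 6.92
position: [0.4262, -0.0212, 0.0291]
tool_rot: [-1.193, -2.902, 0.004]
ft_force: [0.0, -0.6, 0.7]
grip_width: 1.0
grip_force: 0.0
```

Emit:
step_arm(targets=[[0,0,0,0,0,0,0.5],[0,0,0,0,0,0,0.3],[0,0,0,0,0,0,0.1],[0,0,0,0,0,0,0.1],[0,0,0,0,0,0,0.1]], force=15)

```text
time: 7.33
position: [0.4288, -0.0213, 0.0318]
tool_rot: [1.195, 2.904, 0.002]
ft_force: [0.6, 0.4, -0.6]
grip_width: 0.706
grip_force: 0.0
```

Emit:
step_arm(targets=[[0,0,0,0,0,0,0.1],[0,0,0,0,0,0,0.1],[0,0,0,0,0,0,0.1],[0,0,0,0,0,0,0.1],[0,0,0,0,0,0,0.1]], force=20)

```text
time: 7.75
position: [0.4279, -0.0214, 0.0308]
tool_rot: [-1.196, -2.905, 0.0]
ft_force: [-0.4, -0.4, -0.1]
grip_width: 0.323
grip_force: 0.0
```

Emit:
step_arm(targets=[[0,0,0,0,0,0,0.1],[0,0,0,0,0,0,0.1],[0,0,0,0,0,0,0.1],[0,0,0.5,0,0,0,0.1],[0,0,2,0,0,0,0.1]])

```text
time: 8.17
position: [0.4253, -0.0217, 0.0539]
tool_rot: [-1.194, -2.9, 0.006]
ft_force: [-0.7, -0.4, -0.5]
grip_width: 0.263
grip_force: 20.0
```

Emit:
step_arm(targets=[[0,0,3,0,0,0,0.1],[0,0,4,0,0,0,0.1],[0,0,3.5,0,0,0,0.1],[2,-0.3,0,0,0,0,0.1],[3,-0.5,0,0,0,0,0.1]])

```text
time: 8.58
position: [0.4789, -0.0287, 0.1643]
tool_rot: [1.193, 2.902, 0.008]
ft_force: [-1.0, 0.4, -0.5]
grip_width: 0.266
grip_force: 20.0
```

Emit:
step_arm(targets=[[3.2,-0.5,0,0,0,0,0.1],[3.2,-0.6,0,0,0,0,0.1],[3.2,-0.5,0,0,0,0,0.1],[3,-0.5,0,0,0,0,0.1],[2.3,-0.4,0,0,0,0,0.1]])

```text
time: 9.0
position: [0.6289, -0.0545, 0.1605]
tool_rot: [1.195, 2.905, -0.001]
ft_force: [-0.8, -1.3, -0.5]
grip_width: 0.265
grip_force: 20.0
```

Emit:
step_arm(targets=[[0,0,-2,0,0,0,0.1],[0,0,-3,0,0,0,0.1],[0,0,-2,0,0,0,0.1],[0,0,0,0,0,0,0.1],[0,0,0,0,0,0,0.1]])

```text
time: 9.42
position: [0.626, -0.0543, 0.09]
tool_rot: [-1.195, -2.903, 0.002]
ft_force: [0.5, -0.3, 0.2]
grip_width: 0.264
grip_force: 20.0
```

```bash
python3 - <<'E'
from meas import *
print(ctrl.get_state()["position"])
a,_=ctrl.get_image("top"); b,_=ctrl.get_image("scene")
f=lambda i,u,v:cv2.resize(i[v-50:v+50,u-60:u+60,::-1],(400,333),interpolation=2)
cv2.imwrite("pics/cup1.png",np.hstack([f(a,346,201),f(b,350,225)]))
E
```

```text
[ 0.626  -0.0543  0.09  ]
```

View pics/cup1.png

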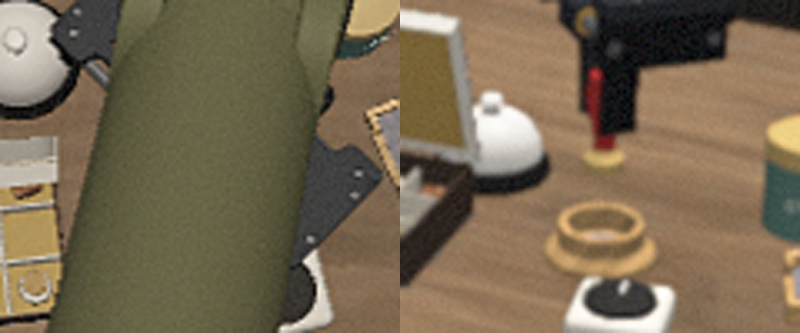

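The stamp hangs upright about 3 cm above the cup ((600,160) against cup (600,235)). I check the bell and jar heights next to the gripper's body before lowering.

```bash
python3 - <<'E'
from meas import *
P=cloud("top",np.load("top0.npz")["d"]); Q=cloud("scene",np.load("scene0.npz")["d"])
for n,u,v,r in(("bell",291,168,16),("jar",392,150,14),("scale",505,215,35),("timer",371,238,10)):
    p=P[v-r:v+r,u-r:u+r].reshape(-1,3); p=p[p[:,2]>.02]; print(n,p.min(0),p.max(0))
beam=P[100:128,250:450].reshape(-1,3); print("beam",np.percentile(beam,[5,50,95],axis=0))
E
```

```text
bell [ 0.3924 -0.0072  0.02  ] [0.7306 0.0995 1.2343]
jar [ 0.3924 -0.1794  0.0204] [ 0.7567 -0.0072  1.2343]
scale [ 0.3924 -0.4583  0.0268] [ 0.6705 -0.0072  1.2343]
timer [ 0.3924 -0.1254  0.02  ] [ 0.5671 -0.0072  1.2343]
beam [[ 0.7345 -0.2143  0.1885]
 [ 0.7433 -0.0505  0.2304]
 [ 0.7704  0.1112  0.2366]]
```

```bash
python3 - <<'E'
from meas import *
P=cloud("top",np.load("top0.npz")["d"])
for n,u,v,r in(("bell",291,168,16),("jar",392,150,14),("scale",505,215,35)):
    p=P[v-r:v+r,u-r:u+r].reshape(-1,3); p=p[(p[:,2]>.02)&(p[:,2]<.5)]; print(n,p.min(0),p.max(0))
beam=P[90:130,150:500].reshape(-1,3); beam=beam[(beam[:,2]>.1)&(beam[:,2]<.5)]; print(np.percentile(beam[:,0],[0.5,2,5]))
E
```

```text
bell [0.6657 0.0327 0.02  ] [0.7306 0.0995 0.0586]
jar [ 0.7001 -0.1794  0.0204] [ 0.7567 -0.1189  0.0704]
scale [ 0.5196 -0.4583  0.0268] [ 0.6705 -0.3098  0.0617]
[0.7331 0.7341 0.7345]
```

Emit:
step_arm(targets=[[0,0,-2.2,0,0,0,0.1],[0,0,-2,0,0,0,0.1],[0,0,-1,0,0,0,0.1],[0,0,-0.2,0,0,0,0.1],[0,0,0,0,0,0,0.1]])

```text
time: 9.93
position: [0.6273, -0.0544, 0.0375]
tool_rot: [1.196, 2.905, 0.0]
ft_force: [0.1, 0.5, -1.2]
grip_width: 0.266
grip_force: 20.0
```

Emit:
step_arm(targets=[[0,0,0,0,0,0,0.1],[0,0,0,0,0,0,0.5],[0,0,0,0,0,0,0.6],[0,0,0,0,0,0,0.6],[0,0,0,0,0,0,0.6]])

```text
time: 10.35
position: [0.6274, -0.0545, 0.0375]
tool_rot: [1.195, 2.904, 0.001]
ft_force: [0.7, 0.0, 1.2]
grip_width: 0.484
grip_force: 0.0
```

Emit:
step_arm(targets=[[0,0,2,0,0,0,0.7],[0,0,3,0,0,0,0.7],[0,0,4,0,0,0,0.7],[0,0,3,0,0,0,0.7],[0,0,0,0,0,0,0.7]])

```text
time: 10.77
position: [0.6313, -0.0553, 0.1647]
tool_rot: [1.192, 2.894, 0.008]
ft_force: [0.6, 0.2, 0.2]
grip_width: 0.695
grip_force: 0.0
```

Emit:
step_arm(targets=[[-2,-1.4,0,0,0,0,1],[-2.6,-1.9,0,0,0,0,1],[-2.6,-1.9,0,0,0,0,1],[-2.6,-1.9,0,0,0,0,1],[-2.6,-1.9,0,0,0,0,1]])

```text
time: 11.18
position: [0.5017, -0.1452, 0.1568]
tool_rot: [1.196, 2.905, 0.0]
ft_force: [0.2, 0.1, 0.3]
grip_width: 0.959
grip_force: 0.0
```

Emit:
step_arm(targets=[[-2.6,-1.9,0,0,0,0,1],[-2.6,-1.9,-3,0,0,0,1],[-2.2,-1.5,-4,0,0,0,1],[0,0,0,0,0,0,1],[0,0,0,0,0,0,1]])

```text
time: 11.6
position: [0.4308, -0.1947, 0.0923]
tool_rot: [-1.199, -2.9, -0.0]
ft_force: [1.0, 0.3, 0.1]
grip_width: 0.999
grip_force: 0.0
```

```bash
python3 - <<'E'
from meas import *
print(ctrl.get_state()["position"])
i,d=ctrl.get_image("top"); b,_=ctrl.get_image("scene")
h=cv2.cvtColor(b,cv2.COLOR_RGB2HSV).astype(int)
c=blob((h[...,1]<110)&(h[...,2]>140),(376,313),28); print("scene cards px",c[:,0].min(0),c[:,0].max(0))
corners=[np.array([.430,-.197])+R for R in ( .019*s*np.array([.7034,.7108])+.029*t*np.array([-.7034,.7108]) for s in(-1,1) for t in(-1,1))]
q=np.array([proj("scene",[*k,z]) for k in corners for z in(0,.021)]); print("expected",q.min(0),q.max(0))
f=lambda i,u,v:cv2.resize(i[v-50:v+50,u-60:u+60,::-1],(400,333),interpolation=2)
cv2.imwrite("pics/cup2.png",np.hstack([f(i,355,205),f(b,370,265)]))
E
```

```text
[ 0.4308 -0.1947  0.0923]
scene cards px [348 285] [404 341]
expected [355.5411 299.3426] [396.476  327.1968]
```

View pics/cup2.png

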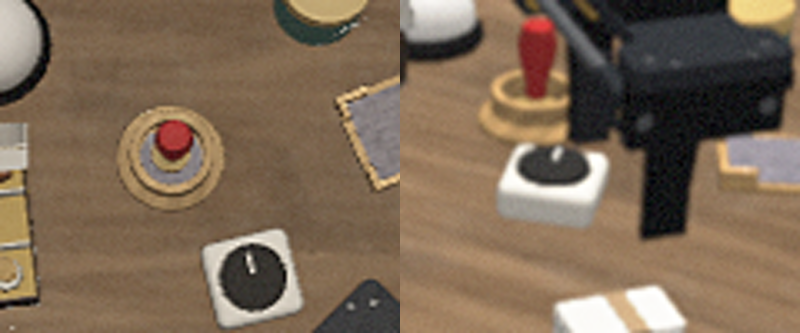

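The stamp stands upright in the cup (170,150), and the timer looks undisturbed. Now the cards.

Emit:
step_arm(targets=[[0,-0.2,-3,0,0,0,1],[0,0,-3,0,0,0,1],[0,0,-1.6,0,0,0,1],[0,0,-0.8,0,0,0,1],[0,0,0,0,0,0,0.7]])

```text
time: 12.12
position: [0.4338, -0.1957, 0.0091]
tool_rot: [-1.193, -2.905, 0.001]
ft_force: [-0.9, -0.2, 1.0]
grip_width: 0.968
grip_force: 0.0
```

Emit:
step_arm(targets=[[0,0,0,0,0,0,0.3],[0,0,0,0,0,0,0.3],[0,0,0,0,0,0,0.3],[0,0,0,0,0,0,0.3],[0,0,0,0,0,0,0.3]])

```text
time: 12.53
position: [0.4339, -0.1965, 0.0105]
tool_rot: [1.195, 2.904, 0.001]
ft_force: [0.8, -0.9, -0.3]
grip_width: 0.629
grip_force: 0.0
```

Emit:
step_arm(targets=[[0,0,0,0,0,0,0.3],[0,0,0,0,0,0,0.3],[0,0,0,0,0,0,0.3],[0,0,0,0,0,0,0.3],[0,0,0,0,0,0,0.3]])

```text
time: 12.95
position: [0.4332, -0.1965, 0.0099]
tool_rot: [-1.196, -2.905, -0.0]
ft_force: [-1.3, -0.3, 2.5]
grip_width: 0.424
grip_force: 20.0
```

The pack is held (37 mm). The tray sits close to the shelf rail, so I check the rail's heights against the gripper's body.

```bash
python3 - <<'E'
from meas import *
for n in("top","scene"):
    P=cloud(n,np.load(n+"0.npz")["d"]).reshape(-1,3)
    q=P[(P[:,1]>-.33)&(P[:,1]<-.1)&(P[:,0]>.725)&(P[:,0]<.85)&(P[:,2]>.08)&(P[:,2]<.5)]
    for a in np.arange(.725,.85,.015):
        z=q[(q[:,0]>=a)&(q[:,0]<a+.015),2]
        if len(z)>5: print(n,round(a,3),len(z),np.percentile(z,[1,10,50,90,99]))
b,d=ctrl.get_image("scene"); P=cloud("scene",d).reshape(-1,3)
c=np.array([.4332,-.1965]); u=np.array([.7034,.7108]); r=(P[:,:2]-c)@u; w=(P[:,:2]-c)@np.array([-.7108,.7034])
m=(abs(r)<.11)&(abs(w)<.05)&(P[:,2]>.03)&(P[:,2]<.5)
for z in np.arange(.03,.34,.02):
    k=m&(P[:,2]>=z)&(P[:,2]<z+.02)
    if k.sum()>5: print("grip",round(z,2),k.sum(),np.percentile(r[k],[2,98]),np.percentile(w[k],[2,98]))
E
```

```text
top 0.725 1630 [0.1729 0.1814 0.2119 0.2341 0.2369]
top 0.74 1027 [0.2301 0.2319 0.2343 0.2366 0.2387]
top 0.755 966 [0.2183 0.2209 0.2321 0.2349 0.2372]
top 0.77 989 [0.2138 0.2228 0.2333 0.236  0.2382]
top 0.785 835 [0.2153 0.2312 0.2337 0.236  0.2379]
top 0.8 824 [0.2298 0.2316 0.2338 0.2361 0.2381]
top 0.815 1006 [0.2296 0.2316 0.2344 0.2999 0.3196]
top 0.83 2881 [0.2307 0.234  0.3043 0.3202 0.3225]
top 0.845 423 [0.2309 0.2333 0.2368 0.3161 0.3194]
scene 0.725 3789 [0.1709 0.1774 0.2038 0.2295 0.2342]
scene 0.74 271 [0.2075 0.2331 0.2339 0.2347 0.2353]
scene 0.755 210 [0.2312 0.2317 0.2326 0.2339 0.2346]
scene 0.77 218 [0.2308 0.2324 0.2333 0.2342 0.2346]
scene 0.785 208 [0.232  0.2325 0.2334 0.2341 0.2349]
scene 0.8 207 [0.2318 0.2326 0.2335 0.2341 0.2346]
scene 0.815 1598 [0.2325 0.2339 0.2984 0.3156 0.3191]
scene 0.83 1492 [0.2324 0.2346 0.2901 0.3179 0.3194]
scene 0.845 284 [0.2333 0.2387 0.264  0.4071 0.4747]
grip 0.03 80 [-0.0309  0.0269] [-0.0073  0.0135]
grip 0.07 408 [-0.0888  0.081 ] [-0.0323  0.04  ]
grip 0.09 1029 [-0.0939  0.0809] [-0.0308  0.0401]
grip 0.11 1637 [-0.0961  0.0881] [-0.0299  0.0392]
grip 0.13 545 [-0.052   0.0129] [-0.0188  0.0283]
grip 0.15 389 [-0.0521 -0.0118] [-0.0192  0.0258]
grip 0.17 1033 [-0.0514  0.0091] [-0.0327  0.0394]
grip 0.19 414 [-0.0375  0.0013] [-0.0233  0.0377]
grip 0.21 656 [-0.0387  0.0056] [-0.0284  0.0395]
grip 0.23 596 [-0.0373  0.0027] [-0.0246  0.0378]
grip 0.25 619 [-0.0375  0.0022] [-0.0249  0.0378]
grip 0.27 641 [-0.0371  0.0042] [-0.0248  0.0378]
grip 0.29 660 [-0.0373  0.0005] [-0.0253  0.0379]
grip 0.31 644 [-0.0377  0.0037] [-0.0252  0.0378]
grip 0.33 802 [-0.0483  0.0207] [-0.0309  0.0402]
```

Rail edge: x ≥ 0.73, z 0.172 to 0.236. The gripper's wide body spans 70 to 130 mm above the tip, so I approach low (tip about 0.032), passing under the rail.

Emit:
step_arm(targets=[[0,0,0.7,0,0,0,0.3],[0,0,1.4,0,0,0,0.3],[1,-0.1,0,0,0,-2.2,0.3],[2,-0.2,0,0,0,-2.2,0.3],[2.5,-0.2,0,0,0,-2.2,0.3]])

```text
time: 13.42
position: [0.488, -0.2013, 0.0312]
tool_rot: [-1.365, -2.829, -0.002]
ft_force: [0.1, -0.6, 0.0]
grip_width: 0.426
grip_force: 20.0
```

Emit:
step_arm(targets=[[2.5,-0.2,0,0,0,-2.2,0.3],[2.5,-0.2,0,0,0,-2.2,0.3],[2.5,-0.2,0,0,0,-2.2,0.3],[2,-0.1,0,0,0,-2.2,0.3],[1,-0.1,0,0,0,-2.2,0.3]])

```text
time: 13.83
position: [0.5962, -0.2085, 0.0308]
tool_rot: [1.625, 2.687, 0.001]
ft_force: [-0.5, 1.1, -0.3]
grip_width: 0.431
grip_force: 20.0
```

```bash
python3 - <<'E'
from meas import *
s=ctrl.get_state();print(s["position"],s["tool_rot"],s["ft_force"])
i,d=ctrl.get_image("top"); b,_=ctrl.get_image("scene")
f=lambda i,u,v:cv2.resize(i[v-60:v+60,u-72:u+72,::-1],(400,333),interpolation=2)
cv2.imwrite("pics/tray1.png",np.hstack([f(i,410,200),f(b,420,240)]))
E
```

```text
[ 0.5962 -0.2085  0.0308] [1.6253 2.6867 0.0005] [-0.5228  1.0916 -0.3271]
```

View pics/tray1.png

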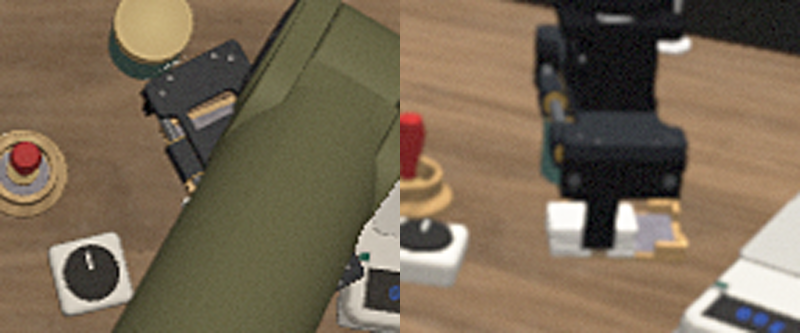

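The pack is level in the gripper at about (595,225), just in front of the tray, clear of timer, jar and scale. I slide over the tray.

Emit:
step_arm(targets=[[1,-0.1,0,0,0,-1,0.3],[1.5,-0.1,0,0,0,-1,0.3],[1.5,-0.1,0,0,0,-1,0.3],[1,-0.1,0,0,0,-1,0.3],[0.5,-0.1,0,0,0,-1,0.3]])

```text
time: 14.35
position: [0.6485, -0.2141, 0.0308]
tool_rot: [-1.741, -2.615, -0.0]
ft_force: [-0.7, -0.2, -1.2]
grip_width: 0.427
grip_force: 20.0
```

Emit:
step_arm(targets=[[0,0,0,0,0,0,0.3],[0,0,0,0,0,0,0.3],[0,0,0,0,0,0,0.3],[0,0,0,0,0,0,0.3],[0,0,0,0,0,0,0.3]])

```text
time: 14.77
position: [0.6477, -0.2144, 0.0308]
tool_rot: [-1.742, -2.614, -0.0]
ft_force: [-0.2, -0.3, -0.6]
grip_width: 0.427
grip_force: 20.0
```

Emit:
step_arm(targets=[[0.4,0.1,0,0,0,0,0.3],[0,0,-0.6,0,0,0,0.3],[0,0,-0.6,0,0,0,0.3],[0,0,-0.3,0,0,0,0.3],[0,0,0,0,0,0,0.3]])

```text
time: 15.18
position: [0.6519, -0.2133, 0.0151]
tool_rot: [-1.741, -2.614, 0.001]
ft_force: [0.5, -1.2, -0.7]
grip_width: 0.431
grip_force: 20.0
```

Emit:
step_arm(targets=[[0,0,0,0,0,0,0.3],[0,0,0,0,0,0,0.65],[0,0,0,0,0,0,0.65],[0,0,0,0,0,0,0.65],[0,0,0,0,0,0,0.65]])

```text
time: 15.6
position: [0.6523, -0.2134, 0.0158]
tool_rot: [1.742, 2.614, 0.0]
ft_force: [-0.9, -0.7, 0.3]
grip_width: 0.614
grip_force: 0.0
```

Emit:
step_arm(targets=[[0,0,0.5,0,0,0,0.65],[0,0,0.8,0,0,0,0.65],[0,0,0.7,0,0,0,0.65],[0,0,0,0,0,0,0.65],[0,0,0,0,0,0,0.65]])

```text
time: 16.02
position: [0.653, -0.2137, 0.037]
tool_rot: [1.741, 2.613, 0.001]
ft_force: [-0.5, 0.3, -0.2]
grip_width: 0.652
grip_force: 0.0
```

Emit:
step_arm(targets=[[-1.7,0,0,0,0,0,0.65],[-3,0,0,0,0,0,0.65],[-3,0,0,0,0,0,0.65],[-3,0,2,0,0,-1,0.65],[-3,-2,2,0,0,-2,0.65]])

```text
time: 16.43
position: [0.5134, -0.2284, 0.0741]
tool_rot: [-1.8, -2.567, -0.002]
ft_force: [0.8, -0.1, 1.2]
grip_width: 0.655
grip_force: 0.0
```

Emit:
step_arm(targets=[[-3,-2,2,0,0,-2,0.65],[-3,-2,1,0,0,-2,0.65],[-2,-3,0,0,0,-2,0.65],[0,-3,0,0,0,0,0.65],[0,-0.3,0,0,0,0,0.65]])

```text
time: 16.85
position: [0.4329, -0.3424, 0.107]
tool_rot: [1.948, 2.459, -0.003]
ft_force: [-0.1, -0.5, 0.6]
grip_width: 0.652
grip_force: 0.0
```

Emit:
step_arm(targets=[[0,0,0,0,0,0,0.5],[0,0,0,0,0,0,0.5],[0,0,0,0,0,0,0.5],[0,0,0,0,0,0,0.5],[0,0,0,0,0,0,0.5]])

```text
time: 17.27
position: [0.4359, -0.3351, 0.1055]
tool_rot: [-1.939, -2.472, -0.001]
ft_force: [0.2, 0.3, 0.4]
grip_width: 0.506
grip_force: 0.0
```

```bash
python3 - <<'E'
from meas import *
s=ctrl.get_state();print(s["position"],s["tool_rot"],s["ft_force"])
i,d=ctrl.get_image("top"); b,_=ctrl.get_image("scene")
h=cv2.cvtColor(i,cv2.COLOR_RGB2HSV).astype(int)
c=blob((h[...,1]<110)&(h[...,2]>165),(420,191),24); print("cards",rect(world("top",c,.026)))
h=cv2.cvtColor(b,cv2.COLOR_RGB2HSV).astype(int)
c=blob((((h[...,0]<8)|(h[...,0]>170))&(h[...,1]>140)&(h[...,2]>90))|(h[...,2]<50),(457,340),45); print("pen scene",rect(world("scene",c,.006)))
h=cv2.cvtColor(np.load("scene0.npz")["im"],cv2.COLOR_RGB2HSV).astype(int)
c=blob((((h[...,0]<8)|(h[...,0]>170))&(h[...,1]>140)&(h[...,2]>90))|(h[...,2]<50),(457,340),45); print("pen scene t0",rect(world("scene",c,.006)))
f=lambda i,u,v:cv2.resize(i[v-60:v+60,u-72:u+72,::-1],(400,333),interpolation=2)
cv2.imwrite("pics/pen1.png",np.hstack([f(i,440,230),f(b,460,310)]))
E
```

```text
[ 0.4359 -0.3351  0.1055] [-1.9385 -2.4715 -0.0005] [0.1668 0.3416 0.4104]
cards (array([ 0.6481, -0.2098,  0.0637,  0.0835]), 'long dir deg', np.float32(112.7))
pen scene (array([ 0.4345, -0.3373,  0.0204,  0.1301]), 'long dir deg', np.float32(102.7))
pen scene t0 (array([ 0.4343, -0.3372,  0.0208,  0.1305]), 'long dir deg', np.float32(102.6))
```

View pics/pen1.png

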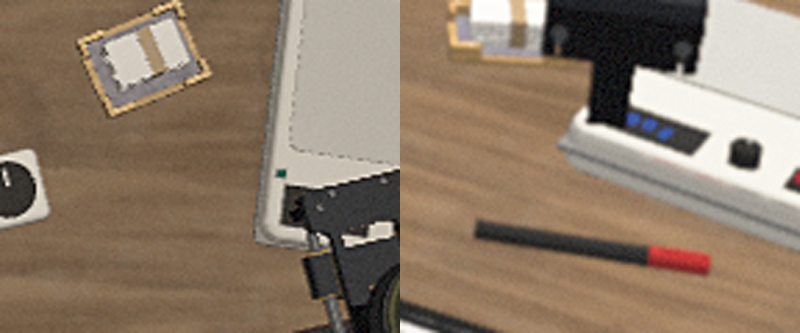

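The cards lie in the tray (150,55), lengthways; the pen is unmoved at about (590,247) in the scene half. I grip the pen at its middle.

Emit:
step_arm(targets=[[-0.1,-0.2,-3,0,0,0,0.5],[0,0,-4,0,0,0,0.5],[0,0,-2,0,0,0,0.5],[0,0,-0.8,0,0,0,0.5],[0,0,0,0,0,0,0.5]])

```text
time: 17.78
position: [0.433, -0.3373, 0.006]
tool_rot: [-1.939, -2.467, 0.002]
ft_force: [-0.6, 1.1, 0.7]
grip_width: 0.5
grip_force: 0.0
```

Emit:
step_arm(targets=[[0,0,0,0,0,0,0.5],[0,0,0,0,0,0,0.5],[0,0,0,0,0,0,0.5],[0,0,0,0,0,0,0.5],[0,0,0,0,0,0,0.5]])

```text
time: 18.2
position: [0.435, -0.3387, 0.0088]
tool_rot: [1.94, 2.468, 0.001]
ft_force: [0.9, 0.7, -0.1]
grip_width: 0.5
grip_force: 0.0
```

Settled at 0.0088; 6 mm more, then close.

Emit:
step_arm(targets=[[0,0.1,-0.3,0,0,0,0.5],[0,0,-0.3,0,0,0,0.5],[0,0,0,0,0,0,0.5],[0,0,0,0,0,0,0.3],[0,0,0,0,0,0,0.1]])

```text
time: 18.62
position: [0.4341, -0.3374, 0.0016]
tool_rot: [-1.942, -2.469, 0.0]
ft_force: [0.7, -1.2, -0.2]
grip_width: 0.421
grip_force: 0.0
```

Emit:
step_arm(targets=[[0,0,0,0,0,0,0.0],[0,0,0,0,0,0,0.0],[0,0,0,0,0,0,0.0],[0,0,0,0,0,0,0.0],[0,0,0,0,0,0,0.0]])

```text
time: 19.03
position: [0.4343, -0.3374, 0.0018]
tool_rot: [1.942, 2.47, 0.0]
ft_force: [0.1, -0.2, -0.0]
grip_width: 0.126
grip_force: 20.0
```

Emit:
step_arm(targets=[[0,0,0,0,0,0,0.0],[0,0,0,0,0,0,0.0],[0,0,0,0,0,0,0.0],[0,0,0,0,0,0,0.0],[0,0,0,0,0,0,0.0]])

```text
time: 19.45
position: [0.4343, -0.3375, 0.0018]
tool_rot: [1.942, 2.47, 0.0]
ft_force: [0.1, 0.0, 0.2]
grip_width: 0.123
grip_force: 20.0
```

```bash
python3 - <<'E'
from meas import *
P0={n:cloud(n,np.load(n+"0.npz")["d"]).reshape(-1,3) for n in("top","scene")}
for n,P in P0.items():
    q=P[(P[:,1]>.15)&(P[:,1]<.4)&(P[:,0]>.70)&(P[:,0]<.85)&(P[:,2]>.1)&(P[:,2]<.5)]
    if len(q): print(n,"beam x",np.percentile(q[:,0],[.5,2,10]),"z",np.percentile(q[:,2],[1,5,50,95,99]))
    d=np.array([-.252,.968]); c=np.array([.638,.289]); e=np.array([.968,.252])
    l=(P[:,:2]-c)@d; w=(P[:,:2]-c)@e
    for nm,lo,hi in(("crA",-.045,-.02),("crB",.02,.045)):
        for zz in((.012,.02),(.02,.027),(.027,.04)):
            k=(l>lo)&(l<hi)&(abs(w)<.03)&(P[:,2]>zz[0])&(P[:,2]<zz[1])
            if k.sum(): print(n,nm,zz,k.sum(),"w min/mean/max",w[k].min(),w[k].mean(),w[k].max(),"l",l[k].mean())
    k=(abs(l)<.028)&(abs(w)<.035)&(P[:,2]>.0035)&(P[:,2]<.009)
    if k.sum(): print(n,"foot w",np.percentile(w[k],[2,98]))
    k=(abs(l)<.07)&(abs(w)<.015)&(P[:,2]>.0035)&(P[:,2]<.009)
    if k.sum(): print(n,"foot l",np.percentile(l[k],[2,98]))
im=np.load("top0.npz")["im"]; b=np.load("scene0.npz")["im"]
cv2.imwrite("pics/rest.png",np.hstack([cv2.resize(im[170:220,158:218,::-1],(400,333),interpolation=2),cv2.resize(b[185:235,190:250,::-1],(400,333),interpolation=2)]))
E
```

```text
top beam x [0.7334 0.734  0.7352] z [0.1771 0.1958 0.2344 0.3198 0.3222]
top crA (0.012, 0.02) 33 w min/mean/max -0.024835851490288115 -0.002013504772473119 0.016018711288924587 l -0.034240479221617534
top crA (0.02, 0.027) 24 w min/mean/max -0.024720924489667 -0.004607594211633744 0.01800431683797689 l -0.03443901602196148
top crA (0.027, 0.04) 35 w min/mean/max -0.024078314326615825 -0.0018484895976036764 0.01827340882683672 l -0.033892707899057795
top crB (0.012, 0.02) 44 w min/mean/max -0.02394341581121891 -0.003961269971549456 0.018681281387544914 l 0.033574971419895364
top crB (0.02, 0.027) 25 w min/mean/max -0.02403570532592823 -0.0006569891585389627 0.019043851710024002 l 0.03356930689236138
top crB (0.027, 0.04) 33 w min/mean/max -0.02451910076333371 -0.003169098555294743 0.01856894045875217 l 0.0341383909669437
top foot w [-0.0297  0.0279]
top foot l [-0.0614  0.0525]
scene beam x [0.727  0.7289 0.7312] z [0.1732 0.1784 0.2334 0.3186 0.3578]
scene crA (0.012, 0.02) 42 w min/mean/max -0.028329387239677258 -0.008117660488379684 0.013424892145736967 l -0.033737092755442795
scene crA (0.02, 0.027) 28 w min/mean/max -0.027118424345806018 -0.007599645649663081 0.015981968980805627 l -0.033491056976439344
scene crA (0.027, 0.04) 25 w min/mean/max -0.029344519072241247 -0.007518989982740107 0.017816478114790944 l -0.03276191485163826
scene crB (0.012, 0.02) 41 w min/mean/max -0.02846556227951229 -0.010002047674422445 0.01638762128971494 l 0.03435559146587306
scene crB (0.02, 0.027) 32 w min/mean/max -0.028991843712934777 -0.005313643554164648 0.016504589466782838 l 0.034129922858009844
scene crB (0.027, 0.04) 22 w min/mean/max -0.028402046041153733 -0.0055492133320219576 0.013574953266942125 l 0.035292265334200316
scene foot w [-0.0289  0.0147]
scene foot l [-0.0469  0.0327]
```

View pics/rest.png

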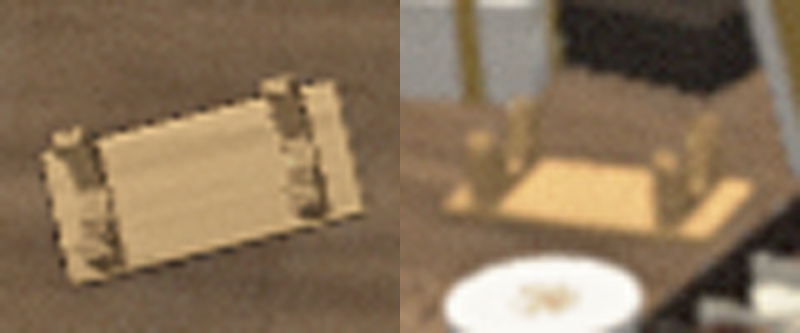

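The rest is centred at about (0.635, 0.288), its V cradles open upward, long axis 104.6° (crop: cradles at (80,200) and (300,150)). I'll tilt the tool 12° about the pen axis so that the gripper's body stays clear of the rail.

Emit:
step_arm(targets=[[0,0,1,0,0,0,0],[0,0,3,0,0,0,0],[0,0,4,0,0,0,0],[0,0,4,0,0,0,0],[0,0,4,0,0,0,0]])

```text
time: 19.87
position: [0.4335, -0.3376, 0.1639]
tool_rot: [-1.943, -2.468, 0.0]
ft_force: [0.9, 0.0, 0.7]
grip_width: 0.13
grip_force: 20.0
```

Emit:
step_arm(targets=[[0,1,4,0,0,0,0],[1,2,1,0,0,0,0],[1,3,0.5,0,0,0,0],[1,3.2,0,0,0,0,0],[1,3.2,0,0,0,0,0]])

```text
time: 20.28
position: [0.4745, -0.2128, 0.2183]
tool_rot: [1.943, 2.466, 0.003]
ft_force: [1.0, 0.1, -0.4]
grip_width: 0.132
grip_force: 20.0
```

Emit:
step_arm(targets=[[1,3.2,0,0,0,0,0],[1,3.2,0,0,0,0,0],[1,3.2,0,0,0,0,0],[1,3.2,0,0,0,0,0],[1,3.2,0,0,0,0,0]])

```text
time: 20.7
position: [0.5244, -0.0521, 0.2176]
tool_rot: [1.942, 2.469, 0.001]
ft_force: [0.4, -0.1, -0.3]
grip_width: 0.13
grip_force: 20.0
```

Emit:
step_arm(targets=[[1,3.2,0,0.29,-1.16,0,0],[1,3.2,0,0.29,-1.16,0,0],[1,3.2,0,0.29,-1.16,0,0],[1,3.2,0,0.29,-1.16,0,0],[1,3.2,0,0.29,-1.16,0,0]])

```text
time: 21.12
position: [0.5745, 0.1078, 0.2176]
tool_rot: [1.901, 2.416, 0.129]
ft_force: [0.9, -0.2, -1.0]
grip_width: 0.13
grip_force: 20.0
```

Emit:
step_arm(targets=[[1,3.2,0,0.29,-1.16,0,0],[1,3.2,0,0.29,-1.16,0,0],[1,3.2,0,0.29,-1.16,0,0],[1,2.5,0,0.29,-1.16,0,0],[1,1,0,0.29,-1.16,0,0]])

```text
time: 21.53
position: [0.6235, 0.2431, 0.2171]
tool_rot: [1.85, 2.367, 0.252]
ft_force: [-0.3, 0.3, -0.3]
grip_width: 0.128
grip_force: 20.0
```

Emit:
step_arm(targets=[[0,0,0,0,0,0,0],[0,0,0,0,0,0,0],[0,0,0,0,0,0,0],[0,0,0,0,0,0,0],[0,0,0,0,0,0,0]])

```text
time: 21.95
position: [0.6246, 0.2355, 0.2171]
tool_rot: [1.859, 2.358, 0.248]
ft_force: [-0.3, -0.1, -0.5]
grip_width: 0.127
grip_force: 20.0
```

```bash
python3 - <<'E'
from meas import *
s=ctrl.get_state();print(s["position"],s["tool_rot"],s["ft_force"])
R=cv2.Rodrigues(s["tool_rot"])[0]; print(R); print("pen dir",np.degrees(np.arctan2(R[1,0],R[0,0]))%180)
i,d=ctrl.get_image("top"); b,_=ctrl.get_image("scene")
f=lambda i,u,v:cv2.resize(i[v-65:v+65,u-78:u+78,::-1],(400,333),interpolation=2)
cv2.imwrite("pics/rest1.png",np.hstack([f(i,170,190),f(b,215,165)]))
E
```

```text
[0.6246 0.2355 0.2171] [1.8594 2.3583 0.2483] [-0.2881 -0.1021 -0.5244]
[[-0.2334  0.9513  0.2013]
 [ 0.9724  0.2281  0.0496]
 [ 0.0013  0.2073 -0.9783]]
pen dir 103.49881076852986
```

View pics/rest1.png

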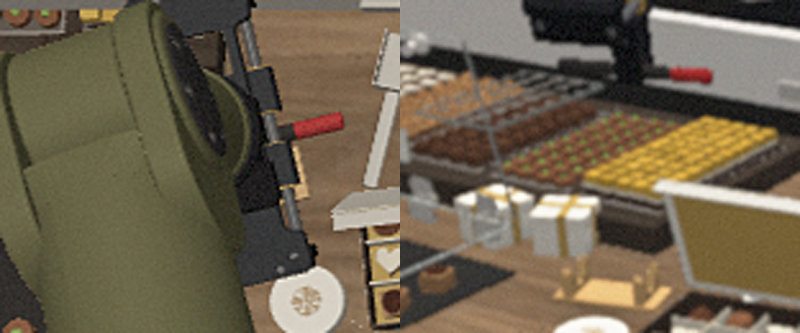

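The pen is level, with the red cap pointing to the robot's right at (690,75) in the scene half. I move over the rest and lower partway.

Emit:
step_arm(targets=[[0.3,1.5,0,0,0,1,0],[0.4,2,0,0,0,0,0],[0.4,1.7,0,0,0,0,0],[0,0,-2,0,0,0,0],[0,0,-3,0,0,0,0]])

```text
time: 22.47
position: [0.6373, 0.2941, 0.1699]
tool_rot: [1.83, 2.38, 0.262]
ft_force: [0.9, 0.1, -0.3]
grip_width: 0.127
grip_force: 20.0
```

Emit:
step_arm(targets=[[0,0,-3,0,0,0,0],[0,0,-3,0,0,0,0],[0,0,-3,0,0,0,0],[0,0,-1.5,0,0,0,0],[0,0,0,0,0,0,0]])

```text
time: 22.88
position: [0.6319, 0.2894, 0.0563]
tool_rot: [1.837, 2.384, 0.239]
ft_force: [-0.8, -0.4, -1.3]
grip_width: 0.127
grip_force: 20.0
```

Emit:
step_arm(targets=[[0,0,0,0,0,0,0],[0,0,0,0,0,0,0],[0,0,0,0,0,0,0],[0,0,0,0,0,0,0],[0,0,0,0,0,0,0]])

```text
time: 23.3
position: [0.6361, 0.2901, 0.0634]
tool_rot: [1.836, 2.377, 0.254]
ft_force: [0.4, -1.2, -0.7]
grip_width: 0.13
grip_force: 20.0
```

```bash
python3 - <<'E'
from meas import *
s=ctrl.get_state();print(s["position"],s["tool_rot"],s["ft_force"])
b,_=ctrl.get_image("scene"); i,_=ctrl.get_image("top")
f=lambda i,u,v,a:cv2.resize(i[v-a:v+a,u-int(1.2*a):u+int(1.2*a),::-1],(400,333),interpolation=2)
cv2.imwrite("pics/rest2.png",np.hstack([f(i,188,190,60),f(b,219,200,40)]))
E
```

```text
[0.6361 0.2901 0.0634] [1.8359 2.3774 0.2539] [ 0.4173 -1.2346 -0.708 ]
```

View pics/rest2.png

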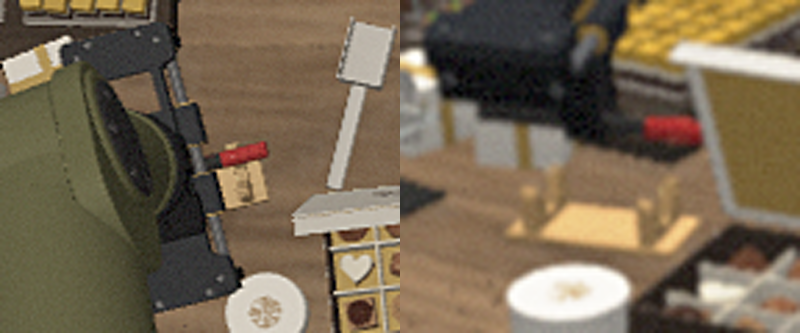

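The pen appears slightly forward of the rest's centre line in the top half (cap (245,153)). I measure the cap in both views before lowering.

```bash
python3 - <<'E'
from meas import *
s=ctrl.get_state(); R=cv2.Rodrigues(s["tool_rot"])[0]; p=s["position"]-R[:,2]*.0042; d=R[:,0]
print("pen mid",p,"dir",d)
for n,sd,r in(("top",(204,185),20),("scene",(283,190),22)):
    i,_=ctrl.get_image(n); h=cv2.cvtColor(i,cv2.COLOR_RGB2HSV).astype(int)
    c=blob(((h[...,0]<8)|(h[...,0]>170))&(h[...,1]>140)&(h[...,2]>90),sd,r)
    M=cv2.moments(c); m=np.array([M["m10"],M["m01"]])/M["m00"]; print(n,"cap",m,cv2.contourArea(c),c[:,0].min(0),c[:,0].max(0)); 
    for t in(-.066,-.045,-.03): print("   exp",t,proj(n,p+d*t))
    globals()[n]=m
print("tri",tri(top,scene))
c0=np.array([.635,.288]); 
print("rest ends px",proj("top",[.635+.252*.049,.288-.968*.049,.006]),"cradle top A ends",[proj("top",[.635+.252*.034+w*.968,.288-.968*.034+w*.252,.032]) for w in(-.0215,.0215)],"in crop rest.png",[((proj("top",[.635+.252*.034+w*.968,.288-.968*.034+w*.252,.032])-[158,170])*6.67) for w in(-.0215,.0215)])
E
```

```text
pen mid [0.6348 0.2896 0.0668] dir [-0.2531  0.9674  0.0019]
top cap [203.5616 185.1301] 73.0 [195 181] [212 189]
   exp -0.066 [211.7298 183.5469]
   exp -0.045 [201.809  186.0268]
   exp -0.03 [194.716  187.7998]Traceback (most recent call last):
  File "<stdin>", line 6, in <module>
  File "meas.py", line 6, in blob
    return max(cv2.findContours(m,cv2.RETR_EXTERNAL,cv2.CHAIN_APPROX_NONE)[0],key=cv2.contourArea)
ValueError: max() iterable argument is empty
```

```bash
python3 - <<'E'
from meas import *
for c in((.635,.288),(.638,.289)):
  for l in(-.034,.034):
    print(c,l,[((proj("top",[c[0]-.252*l+w*.968,c[1]+.968*l+w*.252,z])-[158,170])*6.67).round(0) for w,z in((-.023,.032),(.023,.032),(-.023,.006),(.023,.006))])
  print("foot corners",[((proj("top",[c[0]-.252*l+w*.968,c[1]+.968*l+w*.252,.006])-[158,170])*6.67).round(0) for l,w in((-.049,-.023),(-.049,.023),(.049,.023),(.049,-.023))])
E
```

```text
(0.635, 0.288) -0.034 [array([303., 207.]), array([271.,  70.]), array([319., 222.]), array([288.,  87.])]
(0.635, 0.288) 0.034 [array([ 93., 260.]), array([ 62., 121.]), array([115., 274.]), array([ 84., 138.])]
foot corners [array([364., 211.]), array([333.,  76.]), array([ 39., 150.]), array([ 69., 285.])]
(0.638, 0.289) -0.034 [array([300., 198.]), array([268.,  60.]), array([317., 213.]), array([285.,  78.])]
(0.638, 0.289) 0.034 [array([ 91., 250.]), array([ 59., 112.]), array([112., 264.]), array([ 81., 129.])]
foot corners [array([362., 202.]), array([330.,  67.]), array([ 36., 140.]), array([ 66., 276.])]
```

The foot corners in the crop match (0.635, 0.288), and the pen's middle is at (0.635, 0.2896). I lower it.

Emit:
step_arm(targets=[[0,-0.1,-1.5,0,0,0,0],[0,0,-1.5,0,0,0,0],[0,0,-1,0,0,0,0],[0,0,-0.5,0,0,0,0],[0,0,-0.1,0,0,0,0]])

```text
time: 23.92
position: [0.6349, 0.2884, 0.0147]
tool_rot: [1.837, 2.379, 0.249]
ft_force: [-0.3, -0.1, -0.3]
grip_width: 0.129
grip_force: 20.0
```

Emit:
step_arm(targets=[[0,0,0,0,0,0,0],[0,0,0,0,0,0,0],[0,0,0,0,0,0,0],[0,0,0,0,0,0,0],[0,0,0,0,0,0,0]])

```text
time: 24.33
position: [0.6356, 0.2888, 0.0163]
tool_rot: [1.836, 2.378, 0.252]
ft_force: [0.3, -0.4, 0.2]
grip_width: 0.127
grip_force: 20.0
```

Emit:
step_arm(targets=[[0,0,-0.1,0,0,0,0],[0,0,0,0,0,0,0.15],[0,0,0,0,0,0,0.2],[0,0,0,0,0,0,0.28],[0,0,0,0,0,0,0.28]])

```text
time: 24.75
position: [0.6353, 0.2886, 0.0148]
tool_rot: [1.836, 2.378, 0.251]
ft_force: [0.0, 1.2, -0.2]
grip_width: 0.246
grip_force: 0.0
```

Emit:
step_arm(targets=[[0,0,0,0,0,0,0.28],[0,0,0,0,0,0,0.28],[-0.1,0,0.5,0,0,0,0.28],[-0.2,0,1,0,0,0,0.28],[-0.3,0,1.5,0,0,0,0.28]])

```text
time: 25.17
position: [0.6284, 0.288, 0.0445]
tool_rot: [1.837, 2.379, 0.247]
ft_force: [-0.0, 0.3, 0.2]
grip_width: 0.276
grip_force: 0.0
```

Emit:
step_arm(targets=[[-0.6,0,3,0,0,0,0.28],[-1,0,4,0,0,0,0.28],[-1,0,4,0,0,0,0.28],[-2,0,3,0,0,0,0.28],[-2,0,2,0,0,0,0.28]])

```text
time: 25.58
position: [0.5647, 0.2888, 0.2112]
tool_rot: [1.837, 2.374, 0.261]
ft_force: [0.3, 0.3, 0.3]
grip_width: 0.278
grip_force: 0.0
```

Emit:
step_arm(targets=[[-2,3,0,0,0,0,0.28],[-2,3.5,0,0,0,0,0.28],[-2,3.5,0,0,0,0,0.28],[-2,3.5,0,0,0,0,0.28],[-2,3.5,0,0,0,0,0.28]])

```text
time: 26.0
position: [0.4623, 0.4601, 0.2074]
tool_rot: [1.837, 2.377, 0.255]
ft_force: [0.3, -0.0, 0.0]
grip_width: 0.278
grip_force: 0.0
```

Emit:
step_arm(targets=[[-3,3,0,0,0,0,0.28],[-3,3,0,0,0,0,0.28],[-3,3,0,0,0,0,0.28],[-2,2,0,0,0,0,0.28],[0,0,0,0,0,0,0.28]])

```text
time: 26.42
position: [0.3462, 0.5738, 0.2061]
tool_rot: [1.826, 2.393, 0.255]
ft_force: [-1.8, 0.6, -0.5]
grip_width: 0.283
grip_force: 0.0
```

```bash
python3 - <<'E'
from meas import *
s=ctrl.get_state();print(s["position"],s["ft_force"])
i,d=ctrl.get_image("top"); b,ds=ctrl.get_image("scene")
hsv=cv2.cvtColor(i,cv2.COLOR_RGB2HSV).astype(int); H,s,V=[hsv[...,k] for k in range(3)]
white=(s<60)&(V>150); red=((H<8)|(H>170))&(s>140)&(V>90)
for n,f in (("spool",lambda:circ(world("top",blob(((s<80)&(V>170)),(182,295),24),.029))),("roll",lambda:circ(world("top",blob(white,(212,242),24),.021))),
 ("timer",lambda:rect(world("top",blob(white,(371,238),22),.027))),("cards",lambda:rect(world("top",blob((s<110)&(V>175),(420,191),18),.026))),
 ("stamp",lambda:circ(world("top",blob(red,(346,198),14),.06))),("pen",lambda:rect(world("top",blob(red|(V<60),(188,194),38),.018)))):
    try: print(n,f())
    except Exception as e: print(n,e)
g=lambda i,x,y,w,h:cv2.resize(i[y:y+h,x:x+w,::-1],(400,300),interpolation=2)
cv2.imwrite("pics/end.png",np.vstack([np.hstack([g(i,140,170,160,120),g(i,150,235,120,90)]),np.hstack([g(b,180,180,80,60),g(b,110,200,120,90)])]))
E
```

```text
[0.3462 0.5738 0.2061] [-1.7716  0.5583 -0.4885]
spool ('encl', array([0.4199, 0.2957, 0.0669]), 'ell', array([0.4198, 0.2955, 0.0612, 0.0656]))
roll ('encl', array([0.5356, 0.2326, 0.0621]), 'ell', array([0.5353, 0.2326, 0.0596, 0.0601]))
timer (array([ 0.5448, -0.1041,  0.0536,  0.0544]), 'long dir deg', np.float32(103.8))
cards (array([ 0.6514, -0.1982,  0.0349,  0.057 ]), 'long dir deg', np.float32(4.4))
stamp ('encl', array([ 0.6275, -0.0534,  0.0235]), 'ell', array([ 0.6293, -0.0532,  0.0178,  0.0221]))
pen (array([0.6351, 0.2891, 0.0113, 0.1319]), 'long dir deg', np.float32(104.9))
```

View pics/end.png

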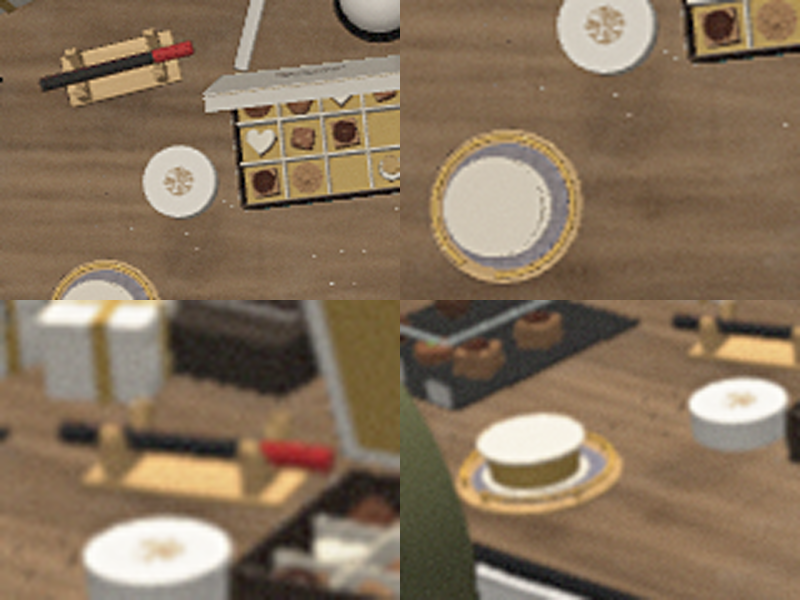

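The last pictures show the pen down in both cradles (120,65), the spool flat in the dish (495,205), and the roll unmoved. The card mask caught part of the tray wall, so I measure the cards again and hand in only if that passes.

```bash
python3 - <<'E'
from meas import *
i,d=ctrl.get_image("top"); h=cv2.cvtColor(i,cv2.COLOR_RGB2HSV).astype(int)
m=((h[...,1]<40)&(h[...,2]>185)).astype(np.uint8); k=np.zeros_like(m); cv2.circle(k,(420,190),20,1,-1)
v,u=np.nonzero(m&k); w=np.array([plane("top",p,.026)[:2] for p in zip(u.astype(float),v)]).astype(np.float32)
r=rect(w); print(len(w),r,w.mean(0)); P=cloud("top",d)[v,u]; print(np.median(P,0))
e=np.hypot(*(w.mean(0)-[.651,-.212])); print(e)
if e<.008 and abs(r[1+1]-112.7)<12: ctrl.close_job(); print("closed")
E
```

```text
341 (array([ 0.6508, -0.2112,  0.0368,  0.058 ]), 'long dir deg', np.float32(112.2)) [ 0.6513 -0.2106]
[ 0.651  -0.2064  0.0257]
0.0014672622546679445
the job is handed in; nothing more can be done
closed
```

All four supplies measured in place in their holders, the timer and the roll of seals had not moved, and the job was handed in at about 26 s; the judge's verdict was not shown.

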